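# Hold the punch locker's gate open

## Task

Open the barred gate of the green punch locker and hold it open for a colleague's hands. Squeeze the red catch fully first, pinching its sliding thumb plate and its fixed rest together, then let go of it and squeeze the yellow catch fully in the same way; then grip the gate by its black upright post and swing it out past its detent until it stands about square to the locker's front. The gate springs back if left, so finish while still holding the post, with the gate wide open and still, and do not push the pitch bowl, jar, hammer or punch about.

Things in the scene. Friction and masses are not known exactly. Their poses are not given: they have to be found in the camera images.
- locker: green steel locker fixed to the table, 210 mm deep (x), 340 wide (y), 140 tall; origin under its centre. Its front, with the gate, looks along its -x, towards the robot; its y points to the hinge side. On its flat deck near the front stand the catches: red, and yellow 120 mm along -y; their hooks rise at most 9 mm above the deck. A 10 mm sill plate with the detent lies in front.
- gate (a joint): gate angle (rad): 0 shut, 1.57 square to the locker's front, stop at 1.75. Seen from above it opens clockwise, towards the robot, about the upright axis through gate_hinge. A spring always closes it (0.2 N m shut, 0.5 N m at 1.5 rad). A brass ball detent resists from about 0.5 to 0.7 rad, about 3 N more at the post; it is passed by 0.9 rad.
- gate_hinge (a point): point on the gate's upright hinge axis, at the height of gate_post's origin (187 mm above the table).
- gate_post (a point): the gate's handle: upright black round post, white band at its top, 18 mm in diameter, from the gate's top edge (z 120 mm) to z 207 mm; origin on its axis, 187 mm above the table, 120 mm from the hinge axis. With the gate shut it stands 44 mm in front of (locker -x) the catch plates' centres, 13 mm from red_rest along the locker's -y. The gate is 230 mm long.
- red_thumb (a point): the red catch's sliding thumb plate, 24 mm wide, 8 mm thick and 48 mm tall, upright on the deck; origin on its centre, 14 mm below its top edge. It faces the red rest across a gap and slides towards it, along the locker's -y.
- red_rest (a point): the red catch's fixed rest, an upright plate 24 mm wide, 8 thick, 50 tall on the deck; origin at mid width, 14 mm below its top, 37 mm above the deck, level with the thumb plate's. Unsqueezed, the plates' centres are 44 mm apart (the thumb plate on the locker's +y side) and the pair measures 52 mm over its outer faces; fully squeezed 28 mm and 36 mm.
- red_catch (a joint): how far the red catch is drawn (m): 0 shut (its steel hook stands in front of a lug on the gate's top edge), 0.016 fully squeezed, against its stop. It moves with a stiff rub of about 4 N and stays where it is left. The hook lets the gate go beyond about 0.011.
- yellow_thumb (a point): the yellow catch's sliding thumb plate, 24 mm wide, 8 mm thick and 48 mm tall, upright on the deck; origin on its centre, 14 mm below its top edge. It faces the yellow rest across a gap and slides towards it, along the locker's -y.
- yellow_rest (a point): the yellow catch's fixed rest, an upright plate 24 mm wide, 8 thick, 50 tall on the deck; origin at mid width, 14 mm below its top, 37 mm above the deck, level with the thumb plate's. Unsqueezed, the plates' centres are 44 mm apart (the thumb plate on the locker's +y side) and the pair measures 52 mm over its outer faces; fully squeezed 28 mm and 36 mm.
- yellow_catch (a joint): how far the yellow catch is drawn (m): 0 shut (its steel hook stands in front of a lug on the gate's top edge), 0.016 fully squeezed, against its stop. It moves with a stiff rub of about 4 N and stays where it is left. The hook lets the gate go beyond about 0.011.
- pitch_bowl: black bowl of pitch with a copper sheet on it, 130 mm across, 56 mm tall, loose, origin under its centre; leave alone
- jar: white jar with a blue cap, 68 mm across, 100 mm tall, loose, origin under its centre; leave alone
- hammer: hammer lying loose on the locker's deck behind the catches, 240 mm long along its x; leave alone
- punch: dark square steel punch, 120 mm long (its x), 9 mm thick, lying loose on the table beside the locker; origin under its centre; leave alone

How it is judged:
On the way, in this order (a step that is already met when the one before it is completed fails the run):
1. the red catch is squeezed fully between the fingers (thumb plate and rest both gripped) while the yellow one is still shut (value of joint red_catch above 0.0135 m and contact force between the fingers and red_catch_c2 above 1 N and contact force between the fingers and locker_c0 above 1 N and value of joint yellow_catch below 0.005 m and value of joint gate below 0.1 rad), for 0.1 s.
2. then the yellow catch is squeezed fully between the fingers, the gate still shut (value of joint yellow_catch above 0.0135 m and contact force between the fingers and yellow_catch_c2 above 1 N and contact force between the fingers and locker_c1 above 1 N and value of joint gate below 0.1 rad), for 0.1 s.
3. the gate is swung past its detent by the post (value of joint gate above 0.95 rad and contact force between the fingers and gate_c3 above 0.5 N), for 0.1 s.
At the end, for the whole second after the job is handed in: the gate stands more than 1.3 rad (75 degrees) open and still (under 0.1 rad/s), held by the fingers on its post (more than 1 N), and pitch bowl, jar, hammer and punch are within 30 mm of where they were (value of joint gate above 1.3 rad and velocity of joint gate between -0.1 and 0.1 rad/s and contact force between the fingers and gate_c3 above 1 N and distance of each of pitch_bowl, jar, hammer, punch from where it was at the start of the episode below 0.03 m); the arm keeps its last pose, push and grip.
It fails at once if a bystander (pitch bowl, jar, hammer, punch) is moved by more than 30 mm (distance of any of pitch_bowl, jar, hammer, punch from where it was at the start of the episode above 0.03 m).
It also fails if it takes over 64 s, if anything falls off the work surface, if the arm or the gripper's body presses on something with over 40 N, if the wrist force passes 120 N, or if a joint passes its speed limit or range.

## Robot

A 6-joint arm with a two-finger parallel gripper is mounted at the origin on the work surface. World frame = base frame: x ahead of the robot, y to its left, z up, the work surface at z = 0. Lengths are in m, angles in rad, forces in N, time in s.
With the tool pointing down it reaches from about 0.35 to 0.725 m from the base axis. Payload 6 kg.
Tool frame: the origin (TCP) lies where the fingers leave the gripper's body, on its centre line; the fingertips stand 73 mm ahead of it and the grasp point (between the pads) lies 54 mm ahead of it (ctrl.tip_extent is the distance from the TCP to the fingertips, in m); y points along the fingers, z is the direction in which the jaws open and shut, and the axes are right-handed (so a half turn about y gives the same grasp; the last joint's range is limited). The gripper opens to 85 mm and grips with 20 to 120 N. Pads are 22 mm wide; open, the fingers measure 114 mm over their backs; the gripper's body (76 mm by 85 mm) begins 54 mm behind the grasp point. The pads swing forward as they close: fully open they stand 13 mm farther back than shut.
Start: joints at [-0.791, 0.04, 0.085, 0, -1.615, -0.334], TCP at [0.259, -0.541, 0.304] pointing down, gripper open.
Joint ranges: [-2.56, 2.56], [-1.29, 2.01], [-1.08, 1.49], [-3.29, 1.98], [-2.81, -0.18], [-2.99, 2.99]. Speed limits (rad/s): [2.57, 2.57, 3.01, 3.14, 3.14, 3.14].

## Interface

Orientations are given as [roll, pitch, yaw] about the fixed x, y, z axes, in that order (R = Rz(yaw) Ry(pitch) Rx(roll)).
In Python, from plant import ctrl, viewer, nets gives the robot as it stands. Calls block until the motion is done:
- ctrl.move_pose(position, orientation): joint-space move of the TCP to a pose.
- ctrl.move_l(position, orientation=None, v=0.15, contact_N=None): straight line of the TCP; orientation=None keeps the orientation; v is the mean speed in m/s. With contact_N (N) it stops when the force on the tool has changed by that much, and returns True; else False.
- ctrl.move_j(angles): joint-space move.
- ctrl.let_go() and ctrl.clamp(): open the fingers fully, or close them until they stop; the grip force is fixed at half the most.
- ctrl.sleep(seconds).
- ctrl.solve_ik(position, orientation): joint angles nearest the present ones, or None.
- ctrl.observe(): the state.
- viewer.capture(name): name is "scene" or "top" or "wrist"; returns a dict with "color" (480x640x3 uint8, blue, green, red), "vfov" (degrees; the focal length in pixels is half the picture's height over the tangent of half this angle, whatever the lens; pixels are square), "cx", "cy" (the principal point, pixels), "R" (3x3) and "t" (3): a world point X has camera coordinates R X + t; the wrist camera has in their place "tool_from_camera" (4x4, takes a point from camera to tool coordinates, whose origin is the TCP and whose axes are the tool frame's). Camera axes: x right, y down, z forward; pixel columns grow to the right and rows downward; lengths in m; the calibration is good to about 2 mm. The wrist camera is an equidistant fisheye: a pixel r from the principal point sees the ray r / f radians off the axis. A picture is of the moment at which its call begins: read the wrist's pose just before it. There is no depth.
A pose or a line that the arm cannot do raises ctrl.IKError and nothing moves.
- ctrl.sign_off(): hands the job in, once; it reports no verdict.
Trained networks look in a picture, given as the dict that the camera call returned (one of the last four; its "shot" number tells which), for a name from the list of things; names that differ only in an ending like _2 or _b are one class to them, and where a whole thing is asked for, a point or a joint stands for the part that bears it (a point fixed in the world has none). Each returns a list of dicts, best first, with "score" (0 to 1); they miss things now and then, are a little off and sometimes report something else, mostly with a low value. They report only what shows in the picture. A call takes as long as a camera call.
- nets.recognise(picture, query): "point" ([x, y, z] in m, in world coordinates, good to about 4 mm: the middle of the surface that is visible of it).
- nets.mark_of(picture, query): "point" ([x, y, z] in m, in world coordinates, good to about 4 mm: a listed point, or the origin of a listed thing).
The state is a dict: "time": time; "qpos": joint angles; "qd": joint speeds; "joint_torque": joint torques, N m; "ee_pos": TCP position; "ee_rot": TCP orientation; "contact_force": force on the tool from outside, world axes, zero at the start; "ft_torque": the same for the moment, N m; "width": finger opening in m.
Only numpy, scipy, OpenCV 4.12 (cv2) and the standard library are available. Lean on these libraries where they do the work, as an engineer would, in place of code of your own. Each camera call takes 0.05 s, during which the arm holds its last target. There are 200 camera calls.

## Working session

There is one attempt and no reset: what is moved stays moved. The work goes in short steps, each a Python script; the robot and the scene stay as the last script left them, time stands still between calls to the robot, and variables do not carry over. Pictures are saved under pics/ and viewed, about 8 in all and at most 12, crops included, and the job is handed in when it is done.

```bash
ls; mkdir -p pics
python3 - <<'E'
from plant import ctrl, viewer, nets
import cv2,numpy as np
for c in ("scene","top"):
    p=viewer.capture(c); cv2.imwrite(f"pics/{c}1.png",p["color"])
    for n in "gate_hinge gate_post red_thumb red_rest yellow_thumb yellow_rest locker pitch_bowl jar hammer punch".split():
        r=nets.mark_of(p,n)
        print(c,n,[(np.round(d["point"],3).tolist(),round(d["score"],2)) for d in r[:2]])
o=ctrl.observe(); print(o["time"],o["ee_pos"],o["ee_rot"],o["width"],ctrl.tip_extent)
E
```

```text
pics
scene gate_hinge []
scene gate_post [([0.77, 0.013, 0.141], 0.37), ([0.656, -0.068, 0.177], 0.22)]
scene red_thumb [([0.675, 0.092, 0.177], 0.9)]
scene red_rest [([0.675, 0.048, 0.175], 0.95)]
scene yellow_thumb [([0.663, -0.021, 0.172], 0.56)]
scene yellow_rest [([0.655, -0.067, 0.178], 0.8)]
scene locker [([0.74, 0.008, 0.002], 0.7)]
scene pitch_bowl [([0.527, -0.277, -0.002], 0.87)]
scene jar [([0.578, 0.305, 0.005], 0.7)]
scene hammer [([0.773, 0.014, 0.144], 0.76)]
scene punch [([0.652, -0.223, -0.002], 0.71)]
top gate_hinge [([0.639, 0.163, 0.186], 0.92)]
top gate_post [([0.623, 0.042, 0.185], 0.85)]
top red_thumb [([0.677, 0.097, 0.176], 0.59)]
top red_rest [([0.668, 0.049, 0.178], 0.82)]
top yellow_thumb [([0.659, -0.023, 0.174], 0.58), ([0.772, 0.018, 0.144], 0.21)]
top yellow_rest [([0.659, -0.067, 0.182], 0.84)]
top locker [([0.739, 0.012, -0.0], 0.77), ([0.771, 0.017, 0.143], 0.51)]
top pitch_bowl [([0.526, -0.285, -0.002], 0.92)]
top jar [([0.579, 0.306, 0.002], 0.88)]
top hammer [([0.774, 0.015, 0.143], 0.8)]
top punch [([0.654, -0.225, 0.001], 0.43)]
1.2 [ 0.25871458 -0.54134767  0.30386591] [-1.57071450e+00  3.73980202e-05  4.45775509e-01] 0.08499881210927195 0.0726
```

```bash
python3 - <<'E'
import cv2,numpy as np
a=cv2.imread("pics/scene1.png");b=cv2.imread("pics/top1.png")
cv2.imwrite("pics/both1.png",cv2.resize(np.vstack([a,b]),(420,600)) if 0 else cv2.resize(np.hstack([a,b]),(800,300)))
E
cat > h.py <<'E'
from plant import ctrl, viewer, nets
import numpy as np
from scipy.spatial.transform import Rotation as Rn
def ori(toolx, jaw):
    "rpy for tool x (fingers ahead?) axis given"
E
python3 - <<'E'
from scipy.spatial.transform import Rotation as R
print(R.from_euler('xyz',[-1.5707,0,0.4458]).as_matrix().round(2))
E
```

```text
[[ 0.9  -0.   -0.43]
 [ 0.43  0.    0.9 ]
 [ 0.   -1.    0.  ]]
```

View pics/both1.png

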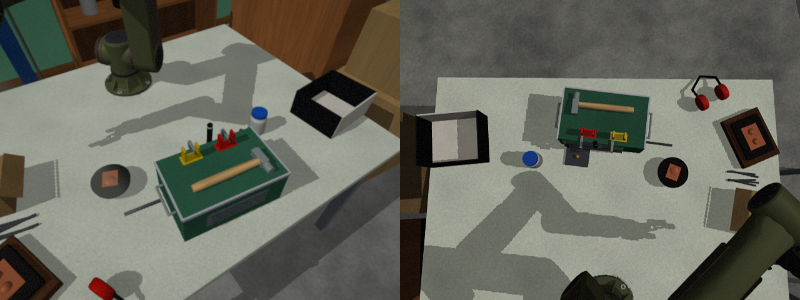

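The scene view (left half) shows yellow at about (190,150), red at (226,140) and the post at (209,130). The top view has red at (588,132), yellow at (618,137), jar (530,158), bowl (672,172). This agrees with the nets, which put the locker yaw at about -0.127. Next I check IK and go above red.

```bash
cat > h.py <<'E'
from plant import ctrl, viewer, nets
import numpy as np
from math import pi,cos,sin
def frame(yaw): return np.array([cos(yaw),sin(yaw),0]),np.array([-sin(yaw),cos(yaw),0])
def ori(yaw): return [-pi/2,0,yaw]
YAW=-0.127; UX,UY=frame(YAW)
def up(p,z): return [p[0],p[1],z]
def gate_pose(h,a,z,frac=1.0,flip=0):
    d=-UY; p=h+0.12*(cos(a)*d-sin(a)*UX)
    return up(p,z),ori(YAW-frac*a+flip)
def st(s=""):
    o=ctrl.observe(); print(s,"t%.1f"%o["time"],np.round(o["ee_pos"],4),"w%.4f"%o["width"],"F",np.round(o["contact_force"],1),"q",np.round(o["qpos"],2))
E
python3 - <<'E'
from h import *
h=np.array([.641,.160,0])
for flip in (0,pi):
  for a in (0,.8,1.5):
    for fr in (1,.5,0):
      q=ctrl.solve_ik(*gate_pose(h,a,.238,fr,flip)); print(round(flip,1),a,fr,None if q is None else np.round(q,2))
c=np.array([.6715,.0485,0])+.014*UY
ctrl.move_pose(up(c,.34),ori(YAW)); st()
o=ctrl.observe(); p=viewer.capture("wrist")
import cv2; cv2.imwrite("pics/w1.png",p["color"])
for n in "gate_hinge gate_post red_thumb red_rest yellow_thumb yellow_rest".split():
    print(n,[(np.round(d["point"],4).tolist(),round(d["score"],2)) for d in nets.mark_of(p,n)[:2]])
E
```

```text
0 0 1 [ 0.38  0.11  0.04 -0.   -1.5  -2.08]
0 0 0.5 [ 0.38  0.11  0.04 -0.   -1.5  -2.08]
0 0 0 [ 0.38  0.11  0.04 -0.   -1.5  -2.08]
0 0.8 1 None
0 0.8 0.5 [ 0.52 -0.09 -0.16 -0.   -1.5  -2.62]
0 0.8 0 [ 0.52 -0.09 -0.16 -0.   -1.5  -2.22]
0 1.5 1 [ 0.68 -0.1  -0.17  0.   -1.5   2.41]
0 1.5 0.5 None
0 1.5 0 [ 0.68 -0.1  -0.17 -0.   -1.5  -2.37]
3.1 0 1 [ 0.38  0.11  0.04  0.   -1.5   1.06]
3.1 0 0.5 [ 0.38  0.11  0.04  0.   -1.5   1.06]
3.1 0 0 [ 0.38  0.11  0.04  0.   -1.5   1.06]
3.1 0.8 1 [ 0.52 -0.09 -0.16  0.   -1.5   0.12]
3.1 0.8 0.5 [ 0.52 -0.09 -0.16  0.   -1.5   0.52]
3.1 0.8 0 [ 0.52 -0.09 -0.16  0.   -1.5   0.92]
3.1 1.5 1 [ 0.68 -0.1  -0.17  0.   -1.5  -0.73]
3.1 1.5 0.5 [ 0.68 -0.1  -0.17  0.   -1.5   0.02]
3.1 1.5 0 [ 0.68 -0.1  -0.17  0.   -1.5   0.77]
 t3.8 [0.6733 0.0615 0.3401] w0.0856 F [-0.3  0.2 -0.8] q [ 0.39  0.25  0.39  0.   -1.7  -2.08]
gate_hinge [([0.6412, 0.1653, 0.1905], 0.71)]
gate_post [([0.6284, 0.0437, 0.1852], 0.62), ([0.6728, 0.05, 0.1738], 0.48)]
red_thumb [([0.6758, 0.0935, 0.1774], 0.56)]
red_rest [([0.6717, 0.0532, 0.1741], 0.74)]
yellow_thumb [([0.6602, -0.0281, 0.1748], 0.92), ([0.6802, 0.094, 0.1785], 0.33)]
yellow_rest [([0.6575, -0.0671, 0.1757], 0.84)]
```

View pics/w1.png

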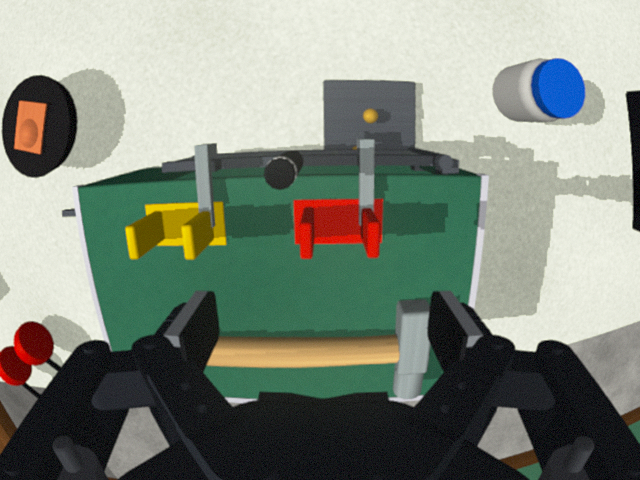

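The wrist view shows red plates at (306,235)/(372,235), yellow at (143,240)/(197,238) and the post at (280,170). All of these fit the marks. I'll fit the rigid geometry to all the marks, then squeeze red from the flipped yaw, where the wrist has range.

```bash
python3 - <<'E'
from h import *
from scipy.optimize import least_squares
L=dict(rr=(0,0),rt=(0,.044),yr=(0,-.12),yt=(0,-.076),p=(-.044,-.013),h=(-.044,.107))
obs=[("rr",.675,.048),("rt",.675,.092),("yt",.663,-.021),("yr",.655,-.067),
("h",.639,.163),("p",.623,.042),("rt",.677,.097),("rr",.668,.049),("yt",.659,-.023),("yr",.659,-.067),
("h",.6412,.1653),("p",.6284,.0437),("rt",.6758,.0935),("rr",.6717,.0532),("yt",.6602,-.0281),("yr",.6575,-.0671)]
def f(v):
    ux,uy=frame(v[2]); return np.concatenate([v[:2]+L[n][0]*ux[:2]+L[n][1]*uy[:2]-np.array(q) for n,*q in obs])
r=least_squares(f,[.67,.05,-.127],loss="soft_l1",f_scale=.003); print(r.x, np.abs(r.fun).max(), np.round(r.fun.reshape(-1,2)*1000,1).tolist())
open("h.py","a").write(f"YAW={r.x[2]:.5f}; UX,UY=frame(YAW); RR=np.array([{r.x[0]:.4f},{r.x[1]:.4f},0])\nYR=RR-.12*UY; POST=RR-.044*UX-.013*UY; HINGE=POST+.12*UY; O=ori(YAW+pi)\n")
E
python3 - <<'E'
from h import *
import cv2
c=RR+.014*UY
ctrl.move_pose(up(c,.33),O); st("above")
ctrl.move_l(up(c,.234),v=.1,contact_N=8); st("down")
p=viewer.capture("wrist"); cv2.imwrite("pics/w2.png",p["color"])
E
```

```text
[ 0.67087921  0.05125917 -0.12064733] 0.004120792131355522 [[-4.1, 3.3], [1.2, 2.9], [-1.3, -3.2], [1.4, -0.9], [1.1, -0.2], [2.6, 1.6], [-0.8, -2.1], [2.9, 2.3], [2.7, -1.2], [-2.6, -0.9], [-1.1, -2.5], [-2.8, -0.1], [0.4, 1.4], [-0.8, -1.9], [1.5, 3.9], [-1.1, -0.8]]
above t6.8 [0.6726 0.0652 0.33  ] w0.0852 F [ 0.3  0.  -0.9] q [ 0.39  0.25  0.36 -0.   -1.68  1.06]
down t7.9 [0.6729 0.0652 0.2351] w0.0853 F [-1.3  0.4  0.4] q [ 0.39  0.24  0.18  0.   -1.51  1.06]
```

View pics/w2.png

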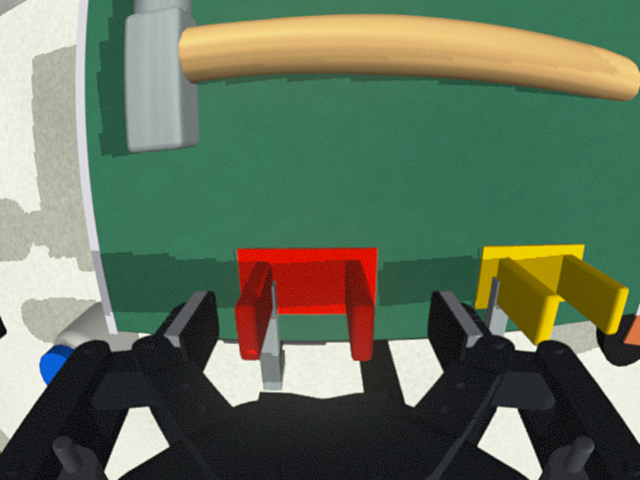

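The wrist view shows the fingers straddling red: thumb plate at (250,310), rest at (362,310), pads at about 213 and 433. As planned, the thumb side is nearer. Now I clamp.

Run:
```python
from h import *
import cv2
ctrl.clamp(); st("clamped"); ctrl.sleep(.4); st("held")
p=viewer.capture("wrist"); cv2.imwrite("pics/w3.png",p["color"])
```

```text
clamped t8.5 [0.6729 0.0648 0.2358] w0.0347 F [-0.9 -1.6  5.4] q [ 0.39  0.24  0.18  0.   -1.51  1.06]
held t8.9 [0.6729 0.0648 0.2358] w0.0344 F [-0.8 -0.8  6. ] q [ 0.39  0.24  0.18  0.   -1.51  1.06]
```

View pics/w3.png

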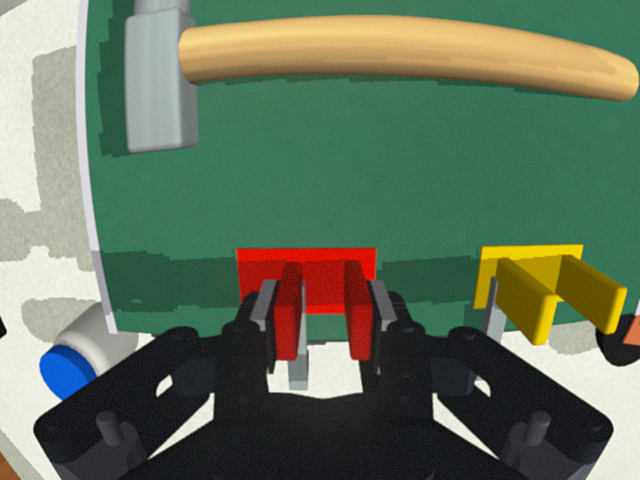

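The picture shows the red thumb plate drawn in (285,310), with both pads touching the plates and a width of about 35 mm, so red is fully squeezed. Yellow comes next.

Run:
```python
from h import *
import cv2
c=RR+.014*UY; y=YR+.014*UY
ctrl.let_go(); st("open")
ctrl.move_l(up(c,.31),v=.15)
ctrl.move_l(up(y,.31),v=.15)
ctrl.move_l(up(y,.234),v=.1,contact_N=8); st("down")
ctrl.clamp(); ctrl.sleep(.4); st("held")
p=viewer.capture("wrist"); cv2.imwrite("pics/w4.png",p["color"])
```

```text
open t9.5 [0.6726 0.0652 0.2338] w0.0855 F [0.4 0.7 0.4] q [ 0.39  0.24  0.18  0.   -1.51  1.06]
down t12.0 [ 0.6584 -0.054   0.235 ] w0.0852 F [0.1 0.  0.6] q [ 0.22  0.2   0.14  0.   -1.5   1.23]
held t12.9 [ 0.6586 -0.0544  0.2359] w0.0351 F [-0.  -0.3  6.6] q [ 0.22  0.2   0.14  0.   -1.5   1.23]
```

View pics/w4.png

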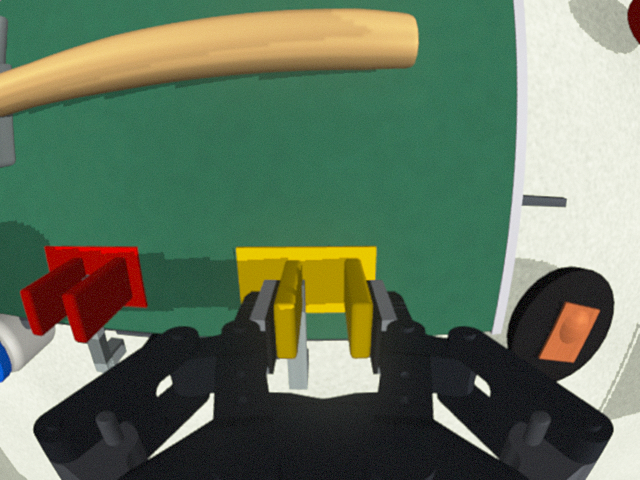

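Yellow is squeezed too (285,310), both pads are on it, and red is still drawn at (85,295). Now I move to the post.

Run:
```python
from h import *
import cv2
y=YR+.014*UY
ctrl.let_go()
ctrl.move_l(up(y,.31),v=.15)
ctrl.move_l(up(POST,.31),v=.15)
ctrl.move_l(up(POST,.238),v=.1,contact_N=8); st("down")
ctrl.clamp(); ctrl.sleep(.2); st("held")
p=viewer.capture("wrist"); cv2.imwrite("pics/w5.png",p["color"])
```

```text
down t15.9 [0.6259 0.0436 0.2389] w0.0855 F [0.4 0.2 0.7] q [ 0.39  0.11  0.04  0.   -1.5   1.06]
held t16.7 [0.6256 0.0432 0.2383] w0.0168 F [-1.2 -4.1  1.1] q [ 0.39  0.11  0.04  0.   -1.5   1.06]
```

View pics/w5.png

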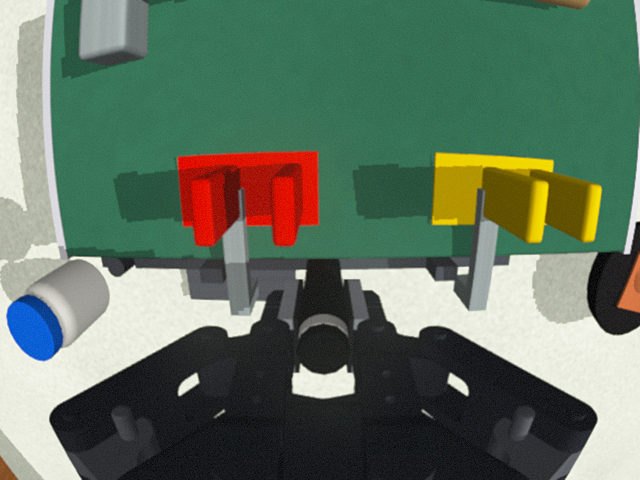

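The post is held between the pads at (322,345), width 17 mm. Now I swing the gate in arc steps, watching the force.

Run:
```python
from h import *
import cv2
for a in np.arange(.1,.31,.1):
    ctrl.move_l(*gate_pose(HINGE,a,.238,1,pi),v=.08); st("%.2f"%a)
    o=ctrl.observe()
    if np.linalg.norm(o["contact_force"])>35 or o["width"]<.012: print("STOP"); break
p=viewer.capture("wrist"); cv2.imwrite("pics/w6.png",p["color"])
```

```text
0.10 t17.0 [0.6137 0.0452 0.2383] w0.0162 F [ 0.1 -5.7  1.7] q [ 0.4   0.08  0.01  0.   -1.5   0.95]
0.20 t17.3 [0.6021 0.0483 0.2383] w0.0166 F [-0.1 -5.8  1.2] q [ 0.41  0.05 -0.02  0.   -1.5   0.84]
0.30 t17.6 [0.5908 0.0526 0.2383] w0.0164 F [-0.2 -5.9  1.1] q [ 0.43  0.02 -0.05  0.   -1.5   0.72]
```

View pics/w6.png

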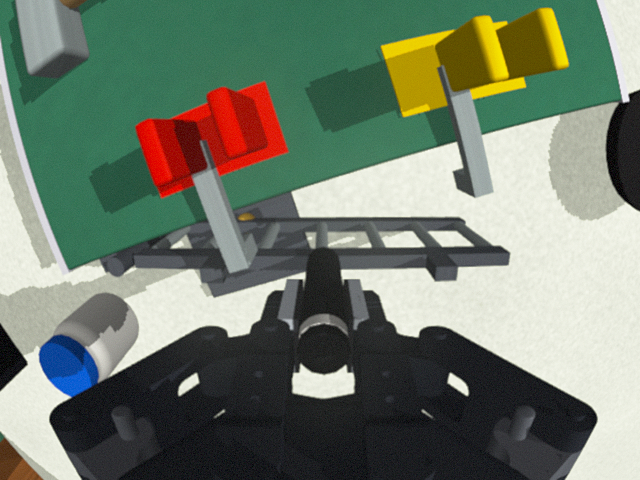

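The gate has come free of both hooks and is following, with the post still centred at (322,345). I continue to about 1.5 rad.

Run:
```python
from h import *
import cv2
for a in np.arange(.4,1.51,.1):
    ctrl.move_l(*gate_pose(HINGE,a,.238,1,pi),v=.07); st("%.2f"%a)
    o=ctrl.observe()
    if np.linalg.norm(o["contact_force"])>35 or o["width"]<.012: print("STOP"); break
ctrl.sleep(.5); st("end")
p=viewer.capture("wrist"); q=viewer.capture("top")
cv2.imwrite("pics/w7.png",np.hstack([cv2.resize(p["color"],(400,300)),cv2.resize(q["color"][100:400,160:560],(400,300))]))
for n in "gate_post pitch_bowl jar hammer punch".split():
    print(n,[(np.round(d["point"],3).tolist(),round(d["score"],2)) for d in nets.mark_of(q,n)[:1]])
```

```text
0.40 t18.0 [0.58   0.0579 0.2383] w0.0166 F [-2.2 -6.6  2.1] q [ 0.44 -0.   -0.08  0.   -1.5   0.61]
0.50 t18.3 [0.5698 0.0643 0.2383] w0.0168 F [-1.3 -6.9  2.5] q [ 0.46 -0.03 -0.1   0.   -1.5   0.49]
0.60 t18.7 [0.5604 0.0717 0.2383] w0.0167 F [-2.3 -6.8  2.2] q [ 0.48 -0.05 -0.12  0.   -1.5   0.37]
0.70 t19.0 [0.5515 0.0802 0.2383] w0.0164 F [-5.4 -5.6  4. ] q [ 0.51 -0.07 -0.14  0.   -1.5   0.24]
0.80 t19.3 [0.5435 0.0897 0.2383] w0.0165 F [-7.6 -4.2  5.4] q [ 0.53 -0.09 -0.16  0.   -1.5   0.12]
0.90 t19.6 [0.5369 0.0992 0.2383] w0.0168 F [-5.8 -6.6  3.6] q [ 0.55 -0.1  -0.17  0.   -1.5  -0.  ]
1.00 t20.0 [0.5311 0.1097 0.2383] w0.0163 F [-6.8 -6.7  3.7] q [ 0.57 -0.11 -0.18  0.   -1.5  -0.13]
1.10 t20.3 [0.5263 0.1208 0.2383] w0.0163 F [-7.2 -7.3  4.2] q [ 0.6  -0.12 -0.19  0.   -1.5  -0.25]
1.20 t20.6 [0.5227 0.1324 0.2383] w0.0165 F [-8.5 -5.5  4.5] q [ 0.62 -0.12 -0.19  0.   -1.5  -0.37]
1.30 t20.9 [0.5202 0.1443 0.2383] w0.0165 F [-8.1 -5.4  4.7] q [ 0.64 -0.12 -0.19 -0.   -1.5  -0.49]
1.40 t21.3 [0.519  0.1563 0.2383] w0.0168 F [-8.9 -5.2  4.7] q [ 0.66 -0.11 -0.18 -0.   -1.5  -0.61]
1.50 t21.6 [0.519  0.1684 0.2383] w0.0168 F [-10.   -4.2   5.7] q [ 0.68 -0.1  -0.17 -0.   -1.5  -0.73]
end t22.1 [0.519  0.1683 0.2383] w0.0165 F [-9.6 -4.2  5.9] q [ 0.68 -0.1  -0.17 -0.   -1.5  -0.73]
gate_post [([0.52, 0.168, 0.184], 0.78)]
pitch_bowl [([0.528, -0.281, -0.003], 0.71)]
jar []
hammer []
punch [([0.657, -0.228, 0.002], 0.6)]
```

View pics/w7.png

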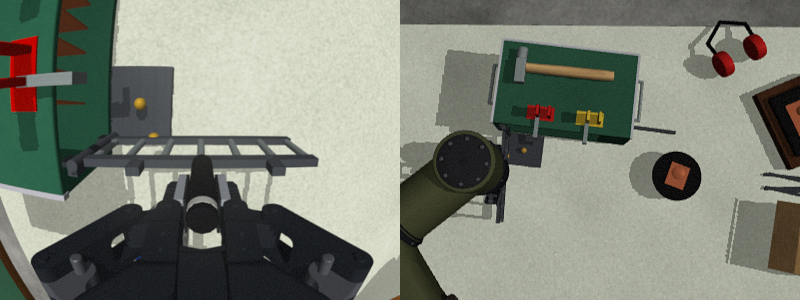

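The gate stands square to the front, held at the post (wrist view, 202,215). The hammer, bowl and punch look undisturbed, and the arm hides the jar in the top view. I'm handing in.

Run:
```python
from h import *
p=viewer.capture("scene"); print([(np.round(d["point"],3),d["score"]) for n in("jar","hammer") for d in nets.mark_of(p,n)[:1]])
st(); print(np.abs(ctrl.observe()["qd"]).max()); ctrl.sign_off()
```

```text
[(array([0.577, 0.3  , 0.001]), 0.57), (array([0.774, 0.012, 0.141]), 0.86)]
 t22.6 [0.519  0.1683 0.2383] w0.0167 F [-9.3 -5.1  5.2] q [ 0.68 -0.1  -0.17 -0.   -1.5  -0.73]
0.0018252139777196242
the job is handed in; nothing more can be done
```

The gate is open at about 1.5 rad, square to the locker's front, and the gripper is still holding the post. I handed the job in at about 22.6 s.

- **Catches:** I squeezed red fully, released it, then squeezed yellow. The fingers closed to about 35 mm on each (36 mm is fully squeezed). Wrist pictures showed both pads on the plates each time.
- **Swing:** I then gripped the post and swung the gate out past the detent. The force at the wrist stayed around 12 N or less at every step I checked.
- **Final checks:** The arm was still, and the top camera put the post within about 1 mm of where the gripper held it. Bowl, punch, jar and hammer were all within about 7 mm of their first positions, close to measurement noise.
- **Missed check:** In the last top view the network reported neither the jar nor the hammer. The arm hid the jar, but the hammer was plainly visible. I confirmed both from the scene camera instead, the jar at a lower score of 0.57.

No checks disagreed. The gate angle comes from the arm's path and the pictures, as I had no direct reading of the joint.

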